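Loosen the fossil clamp's knurled collar and swing the bar clear

ROBOT

A 7-joint arm with a two-finger parallel gripper is mounted at the origin on the work surface. World frame = base frame: x ahead of the robot, y to its left, z up, the work surface at z = 0. Lengths are in m, angles in rad, forces in N, time in s.
With the tool pointing down it reaches from about 0.4 to 0.85 m from the base axis. Payload 4.5 kg.
Tool frame: the origin (TCP) lies between the finger pads; the fingertips stand 11 mm ahead of it and the grasp point (between the pads) lies 8 mm behind it (env.tip_reach is the distance from the TCP to the fingertips, in m); z points along the fingers, x is the direction in which the jaws open and shut, and the axes are right-handed (so a half turn about z gives the same grasp; the last joint's range is limited). The gripper opens to 88 mm and grips with 3 to 60 N. Pads are 18 mm wide; open, the fingers measure 123 mm over their backs; the gripper's body (75 mm by 187 mm) begins 45 mm behind the grasp point.
Start: joints at [1.283, 0.689, -0.195, 1.565, 0.157, 0.902, -0.215], TCP at [0.198, -0.593, 0.25] pointing down, gripper open.
Joint ranges: [-3.01, 3.01], [-0.46, 2.08], [-1.47, 1.51], [0.13, 2.56], [-1, 4.14], [0.04, 2.09], [-2.66, 2.66]. Speed limits (rad/s): [2.57, 2.57, 3.14, 3.14, 3.14, 3.14, 3.14].

INTERFACE

Orientations are given as a 3x3 rotation matrix whose columns are the frame's x, y, z axes.
In Python, from plant import env, viewer gives the robot as it stands.
- The arm moves only by the tool move_arm, never from a script. Its argument "increments" is a list of rows, each a list of 7 numbers: the turn, a rotation vector about the tool's x, y, z in rad, then the shift along the tool's x, y, z in cm, then the opening, from 0 (shut) to 1 (fully open). In form: [[rx, ry, rz, x, y, z, grip], ...]. A call has 1 to 8 rows; each row is the pose to reach, as a shift and turn from the pose commanded when the call began, along the tool's axes at that moment; what a row does not reach only later rows make up. A row lasts 1/12 s, in which the tool goes at most 41.7 mm and 7.16 degrees, less where a joint would pass 70% of its speed; a pose out of reach is approached as far as the arm can. A call with a gripper value outside its range is refused whole. The fingers move at their own pace and stop on an object; "grip_force" is the grip in N (left out, the last holds). Time passes only in rows, so rows that repeat a pose let the fingers close. It gives the time, the measured TCP pose, the force and the opening at its end, in the units of the state.
- env.observe(): the state, without advancing time (a new reading comes with each control period).
- viewer.camera(name): name is "scene" or "side" or "wrist"; returns (picture, depth): 480x640x3 uint8, red, green, blue; 480x640 float32, m along the optical axis (not along the pixel's ray), 0 where there is no reading.
- viewer.camera_info(name): a dict with "fx", "fy", "cx", "cy" (pixels), "rvec" (rotation vector, rad) and "tvec" (3), from world to camera coordinates, as OpenCV has them; the wrist camera has in their place "mount" (4x4, takes a point from camera to tool coordinates, whose origin is the TCP and whose axes are the tool frame's). Camera axes: x right, y down, z forward; pixel columns grow to the right and rows downward; lengths in m; the calibration is good to about 2 mm. A picture is of the moment at which its call begins: read the wrist's pose just before it. camera_info takes no time and is no camera call.
- env.job_done(): hands the job in, once; it reports no verdict.
The state is a dict: "time": time; "joint_pos": joint angles; "qvel": joint speeds; "effort": joint torques, N m; "tcp_pos": TCP position; "tool_rot": TCP orientation; "force": force on the tool from outside, world axes, zero at the start; "wrist_torque": the same for the moment, N m; "gripper_width": opening from 0.0 (shut) to 1.0 (fully open).
Only numpy, scipy, OpenCV 4.12 (cv2) and the standard library are available. Lean on these libraries where they do the work, as an engineer would, in place of code of your own. Each camera call takes 0.05 s, during which the arm holds its last target. There are 200 camera calls.

TASK

Free the fossil slab from its clamp using only your fingertips: roll a fingertip against the knurled rim of the black locking collar to loosen it (anticlockwise seen from above) by two full turns, counting them, no more than a quarter turn over or under, so that the orange stripe is back near the orange tick. Only then push the hold-down bar with a fingertip anticlockwise (seen from above) until no part of it is over the slab. Leave the slab lying where it is, and do not lift or shift anything else on the table.

Things in the scene. Friction and masses are not known exactly. Their poses are not given: they have to be found in the camera images.
- clamp: Fossil clamp, fixed to the table: dark steel base plate 130 x 280 x 15 mm (its x -65..65, y -210..70 mm) with a column 44 mm across up to z = 75 mm and a 14 mm threaded stud up to z = 145 mm. Origin: on the column's axis, at table level; z up. An orange tick is painted on the plate on the +x side of the column.
- collar (a joint): Turn of the black knurled locking collar about the vertical column axis, rad, 0 = tight (start). Positive = loosening = anticlockwise from above; 6.283 is a full turn. Stiff (0.1 N m), stays where left, rises 3 mm a turn; runs off its thread beyond 2.5 turns. At 0 its one orange rib and the orange stripe on its top point along the clamp's +x, over the orange tick; they turn with it.
- collar_top (a point): Centre of the collar's top face, on the axis, 128 mm above the table when tight; it does not turn. The collar is an 80 mm cylinder, z = 100 to 128 mm when tight, with 14 evenly spaced upright round ribs (radius 4 mm, centred 40 mm from the axis, the orange one among them): 88 mm over the ribs, too wide to grasp.
- bar (a joint): Swing of the aluminium hold-down bar about the same axis, rad; at 0 it points along the clamp's -y, over the middle of the slab. Positive = anticlockwise from above (end towards the clamp's +x); stops at -0.2 and 1.3. Past 0.6 it is wholly clear of the slab. Stays where left (0.15 N m). Below the collar: 24 mm wide, z = 75 to 91 mm, reaching 167 mm from the axis.
- bar_foot (a point): Underside of the bar's orange foot (20 mm across), 150 mm from the axis, 52 mm above the table, 3 mm above the slab.
- slab: Loose fossil slab under the bar's foot, grey-brown rock with a spiral fossil, 90 x 80 x 34 mm, 0.5 kg; origin at the centre of its underside, which rests on the clamp's plate at z = 15 mm.
- fragment: loose bystander: sand-coloured rock fragment 62 x 50 x 30 mm; origin at the underside's centre.
- brush: loose bystander: brush 190 mm long, lying; it lies along its own x, origin under its middle.
- probe: loose bystander: steel probe with an orange handle, 170 mm long, lying; it lies along its own x, origin under its middle.
- jar: loose bystander: closed jar, 52 mm across, 75 mm tall; origin at the underside's centre.
- dish: loose bystander: shallow glass dish, 84 mm across, 22 mm tall; origin at the underside's centre.
- eyepiece: loose bystander: black microscope eyepiece, 42 mm across, 52 mm tall, upright; origin at the underside's centre.
- thumbscrew: loose bystander: small brass thumbscrew standing on its 26 mm head, 32 mm tall; origin at the underside's centre.
Not all that is in view belongs to the job. What is meant by the slab is not blue or red, and is the smaller of those in its own colour.

How it is judged:
By the outcome, as a careful person would: the job done as asked, in the order asked, and still so for the second after the job is handed in, with the robot touching nothing.
It also fails if it takes over 72 s, if anything falls off the work surface, if the arm or the gripper's body presses on something with over 40 N, if the wrist force passes 120 N, or if a joint passes its speed limit or range.

## Working session

There is one attempt and no reset: what is moved stays moved. The work goes in short steps, Python scripts to look and compute and a tool call to move; the robot and the scene stay as the last step left them, time stands still between calls to the robot, and variables do not carry over. Pictures are saved under pics/ and viewed, about 8 in all and at most 12, crops included, and the job is handed in when it is done.

Besides the shell and the picture viewer there is one more tool, called after "Request:" by a JSON object that holds its "fn" and its "kwargs". move_arm: Moves the arm, as the interface text tells. Its arguments: {"type":"object","properties":{"increments":{"type":"array"},"grip_force":{"type":"number"}},"required":["increments"]}

```bash
mkdir -p pics; ls; cat > h.py <<'E'
import numpy as np, cv2
from plant import env, viewer
def cam(n):
    im,d=viewer.camera(n); i=viewer.camera_info(n)
    return im,d,i
def ray(i,u,v):
    R=cv2.Rodrigues(np.array(i['rvec'],float))[0]; t=np.array(i['tvec'],float).ravel()
    return -R.T@t, R.T@np.array([(u-i['cx'])/i['fx'],(v-i['cy'])/i['fy'],1.])
def onz(i,u,v,z):
    o,r=ray(i,u,v); return o+r*(z-o[2])/r[2]
def pts(i,d):
    v,u=np.indices(d.shape); R=cv2.Rodrigues(np.array(i['rvec'],float))[0]; t=np.array(i['tvec'],float).ravel()
    P=np.stack([(u-i['cx'])/i['fx']*d,(v-i['cy'])/i['fy']*d,d],-1)
    return (P-t)@R
E
python3 - <<'E'
from h import *
for n in('scene','side'):
    im,d,i=cam(n); cv2.imwrite(f'pics/{n}0.png',im[:,:,::-1]); np.savez(f'{n}0.npz',im=im,d=d)
    print(n,{k:np.round(v,3).tolist() for k,v in i.items() if k in('fx','fy','cx','cy','rvec','tvec')}, ray(i,0,0)[0])
    p=pts(i,d); m=(d>0)&(p[...,2]>.118)&(p[...,2]<.136)
    print(m.sum(), np.median(p[m],0))
print({k:np.round(v,3).tolist() for k,v in env.observe().items()}, env.tip_reach)
E
```

```text
pics
scene {'fx': 451.69, 'fy': 451.69, 'cx': 321.78, 'cy': 239.964, 'rvec': [1.834, 1.369, -0.686], 'tvec': [-0.17, -0.241, 1.477]} [ 1.32595909 -0.23117767  0.67491794]
5670 [0.59378351 0.46901164 0.12558581]
side {'fx': 517.481, 'fy': 517.481, 'cx': 317.916, 'cy': 241.953, 'rvec': [1.042, -2.499, 0.939], 'tvec': [0.372, 0.359, 1.029]} [-0.03175376  0.54894599  1.01139482]
7602 [0.86238859 0.48894388 0.12273587]
{'time': 0.1, 'joint_pos': [1.283, 0.69, -0.195, 1.566, 0.157, 0.902, -0.215], 'qvel': [0.001, -0.002, -0.0, -0.003, -0.001, -0.002, -0.0], 'effort': [-0.002, -52.85, -1.271, -15.384, -0.053, 0.002, 0.0], 'tcp_pos': [0.197, -0.592, 0.249], 'tool_rot': [[0.316, -0.949, -0.001], [-0.949, -0.316, 0.001], [-0.002, 0.0, -1.0]], 'force': [0.45, -0.431, 0.077], 'wrist_torque': [-0.025, 0.01, 0.024], 'gripper_width': 0.998} 0.011
```

View pics/scene0.png

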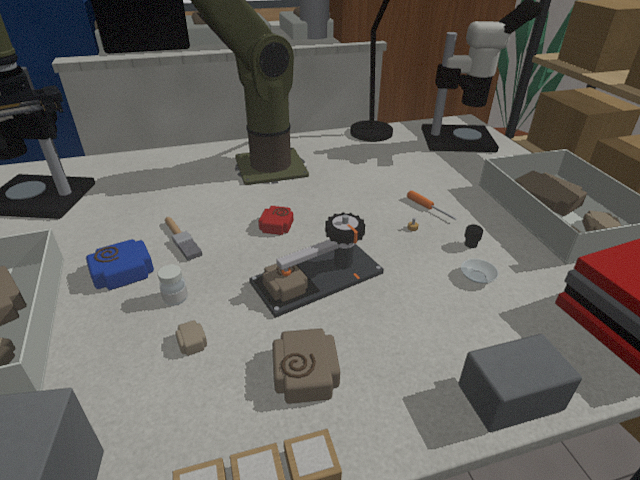

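View pics/side0.png

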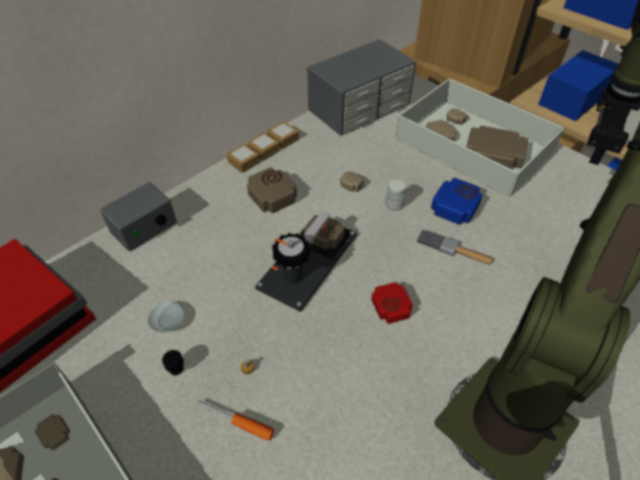

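The scene view shows the clamp: collar at about (345,228), bar running to (285,265) and orange tick at (356,276). In the side view the collar is at (291,247). The open ground around it looks clear.

```bash
python3 - <<'E'
from h import *
for n,(u0,v0) in (('scene',(345,222)),('side',(291,243))):
    z=np.load(f'{n}0.npz'); im,d=z['im'],z['d']; i=viewer.camera_info(n); p=pts(i,d)
    c=onz(i,u0,v0,.128); print(n,'guess',c)
    near=(d>0)&(np.hypot(p[...,0]-c[0],p[...,1]-c[1])<.07)
    m=near&(p[...,2]>.121)&(p[...,2]<.134)
    q=p[m][:,:2].astype(np.float32); print('top n',m.sum(),'minEncl',cv2.minEnclosingCircle(q),'z',np.median(p[m][:,2]))
    m=near&(p[...,2]>.138)&(p[...,2]<.16); print('stud',m.sum(),p[m].mean(0) if m.any() else 0, p[m][:,2].max() if m.any() else 0)
    hsv=cv2.cvtColor(im,cv2.COLOR_RGB2HSV)
    o=((hsv[...,0]<18)&(hsv[...,1]>150)&(hsv[...,2]>90)).astype(np.uint8)
    k,l,s,ce=cv2.connectedComponentsWithStats(o)
    for j in range(1,k):
        u,v=ce[j]
        if s[j,4]>=4 and np.linalg.norm(onz(i,u,v,.05)[:2]-c[:2])<.3: print(' orange',ce[j],s[j,4],'depthpt',np.round(np.median(p[l==j],0),3))
    # plate
    m=(d>0)&(np.abs(p[...,2]-.015)<.006)&(np.linalg.norm(p[...,:2]-c[:2],axis=-1)<.3)&(im.max(-1)<80)
    q=p[m][:,:2].astype(np.float32); r=cv2.minAreaRect(q); print('plate',m.sum(),r,cv2.boxPoints(r).round(3).tolist())
    m=(d>0)&(p[...,2]>.084)&(p[...,2]<.1)&(np.linalg.norm(p[...,:2]-c[:2],axis=-1)<.2)&(np.linalg.norm(p[...,:2]-c[:2],axis=-1)>.05)
    q=p[m][:,:2].astype(np.float32); r=cv2.minAreaRect(q); print('bar',m.sum(),r,q.mean(0))
    x,y=u0-100,v0-60
    cv2.imwrite(f'pics/{n}c.png',cv2.resize(im[y:y+150,x:x+200,::-1],None,fx=3,fy=3,interpolation=2)[:, :600])
a=[cv2.imread(f'pics/{n}c.png') for n in('scene','side')]
cv2.imwrite('pics/c2.png',cv2.resize(np.hstack(a),(800,300)))
E
```

```text
scene guess [0.55698792 0.06027792 0.128     ]
top n 701 minEncl ((0.5594069957733154, 0.05930313095450401), 0.0455339290201664) z 0.1297442357557076
stud 40 [0.56135463 0.05731292 0.14433969] 0.14891123046313068
 orange [276.24 217.87] 400 depthpt [ 0.359 -0.056  0.035]
 orange [281. 207.] 5 depthpt [ 0.312 -0.032  0.036]
 orange [276.   210.75] 4 depthpt [ 0.328 -0.048  0.036]
 orange [280.375 211.75 ] 8 depthpt [ 0.336 -0.038  0.037]
 orange [285.         211.16666667] 6 depthpt [ 0.336 -0.026  0.037]
 orange [353.97727273 233.15909091] 44 depthpt [0.6   0.068 0.129]
 orange [286.17142857 272.31428571] 35 depthpt [ 0.608 -0.086  0.06 ]
 orange [355.90909091 275.72727273] 11 depthpt [0.612 0.071 0.017]
plate 2960 ((0.4932062029838562, 0.06061530113220215), (0.26230230927467346, 0.4578850269317627), 14.25836181640625) [[0.3100000023841858, 0.25], [0.421999990940094, -0.1940000057220459], [0.6769999861717224, -0.1289999932050705], [0.5640000104904175, 0.3149999976158142]]
bar 525 ((0.5903620719909668, -0.04396471008658409), (0.025666646659374237, 0.12087465822696686), 15.335128784179
[... 217 characters left out ...]
296034] 0.14901535384408796
 orange [324.5 226. ] 4 depthpt [ 0.592 -0.084  0.059]
 orange [278.5   240.125] 16 depthpt [0.589 0.066 0.127]
 orange [274.47058824 267.70588235] 17 depthpt [0.608 0.072 0.014]
 orange [391.60506567 301.84427767] 1066 depthpt [ 0.334 -0.044  0.032]
plate 2668 ((0.6018456220626831, 0.007564812898635864), (0.3906472325325012, 0.49132633209228516), 66.68448638916016) [[0.29899999499320984, -0.07500000298023224], [0.75, -0.26899999380111694], [0.9049999713897705, 0.09000000357627869], [0.45399999618530273, 0.2840000092983246]]
bar 308 ((0.590355634689331, -0.05104441195726395), (0.025288019329309464, 0.10393071919679642), 16.07605743408203) [ 0.589319   -0.05206786]
```

View pics/c2.png

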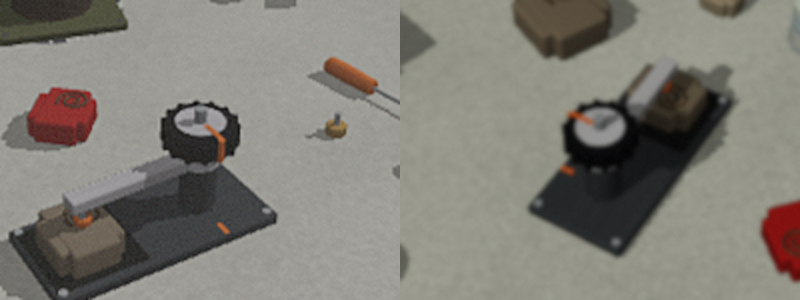

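```bash
cat >> h.py <<'E'
def tool(target,s=None):   # world target -> tool-frame cm
    s=s or env.observe(); return np.round(np.array(s['tool_rot']).T@(np.array(target)-np.array(s['tcp_pos']))*100,2)
def yaw(s): R=np.array(s['tool_rot']); return np.degrees(np.arctan2(R[1,0],R[0,0]))
E
python3 - <<'E'
from h import *
s=env.observe(); print(yaw(s),tool([.45,-.3,.25]),tool([.493,.1,.25]))
A=np.array([3.50,-4.66])
for j in range(1,9):
    t=np.radians(5.625*j); R=np.array([[np.cos(t),np.sin(t)],[-np.sin(t),np.cos(t)]])
    print(np.round(-t,3),np.round(A-R@A,2))
E
```

```text
-71.55859362708615 [-19.75 -33.21  -0.07] [-5.634e+01 -4.994e+01 -2.000e-02]
-0.098 [0.47 0.32]
-0.196 [0.98 0.59]
-0.295 [1.5  0.82]
-0.393 [2.05 0.98]
-0.491 [2.61 1.1 ]
-0.589 [3.18 1.16]
-0.687 [3.75 1.16]
-0.785 [4.32 1.11]
```

Request:
{"fn": "move_arm", "kwargs": {"increments": [[0,0,0,-2.5,-4,0,0],[0,0,0,-4.5,-7.5,0,0],[0,0,0,-6.5,-11,0,0],[0,0,0,-8.5,-14.5,0,0],[0,0,0,-10.5,-18,0,0],[0,0,0,-13,-22,0,0],[0,0,0,-15,-25.5,0,0],[0,0,0,-17,-29,0,0]], "grip_force": 20}}

```text
time: 0.77
tcp_pos: [0.4178, -0.3402, 0.2495]
tool_rot: [[0.316, -0.949, -0.001], [-0.949, -0.316, 0.0], [-0.001, 0.001, -1.0]]
force: [1.7, -1.0, -0.3]
gripper_width: 0.418
```

Request:
{"fn": "move_arm", "kwargs": {"increments": [[0,0,0.05,-4,-2.2,0,0],[0,0,0.1,-7.5,-4,0,0],[0,0,0.15,-11,-6,0,0],[0,0,0.2,-14.5,-8,0,0],[0,0,0.25,-18,-10,0,0],[0,0,0.287,-22,-12,0,0],[0,0,0.287,-25.5,-14,0,0],[0,0,0.287,-29,-16,0,0]]}}

```text
time: 1.43
tcp_pos: [0.4768, -0.0147, 0.2496]
tool_rot: [[0.035, -0.999, -0.001], [-0.999, -0.035, -0.0], [0.0, 0.001, -1.0]]
force: [1.1, -0.5, 0.1]
gripper_width: 0.007
```

```bash
python3 - <<'E'
from h import *
s=env.observe(); print(s['time'],yaw(s),s['tcp_pos'],s['gripper_width'],np.round(s['joint_pos'],2),tool([.493,.1,.2]),tool([.493,.1,.117]))
E
```

```text
1.4333 -88.01716327414574 [ 0.47679321 -0.01469893  0.24958029] 0.006773837747713733 [-0.04  0.5  -0.04  2.    0.03  0.64 -1.63] [-11.41  -2.02   4.95] [-11.41  -2.02  13.25]
```

Request:
{"fn": "move_arm", "kwargs": {"increments": [[0,0,0,-3.8,-0.7,0,0],[0,0,0,-7.6,-1.35,0,0],[0,0,0,-11.4,-2.0,0,0],[0,0,0,-11.4,-2.0,3,0],[0,0,0,-11.4,-2.0,6.5,0],[0,0,0,-11.4,-2.0,10,0],[0,0,0,-11.4,-2.0,13.2,0],[0,0,0,-11.4,-2.0,13.2,0]]}}

```text
time: 2.1
tcp_pos: [0.4894, 0.0974, 0.1127]
tool_rot: [[0.036, -0.999, -0.01], [-0.999, -0.036, -0.003], [0.002, 0.011, -1.0]]
force: [-0.8, -0.1, 0.1]
gripper_width: 0.005
```

```bash
python3 - <<'E'
from h import *
s=env.observe(); print(s['time'],yaw(s),s['tcp_pos'],s['force'],tool([.5112,.0924,.117]))
a,_,i=cam('side'); b,_,_=cam('wrist')
cv2.imwrite('pics/s1.png',np.hstack([cv2.resize(a[160:340,170:390],(440,360),interpolation=2),cv2.resize(b,(360,270))[:, :] if 0 else cv2.copyMakeBorder(cv2.resize(b,(360,270)),0,90,0,0,0)])[:,:,::-1])
E
```

```text
2.1 -87.95202835067215 [0.48943572 0.09741553 0.112704  ] [-0.75085929 -0.12965201  0.13771705] [ 0.58 -2.15 -0.45]
```

View pics/s1.png

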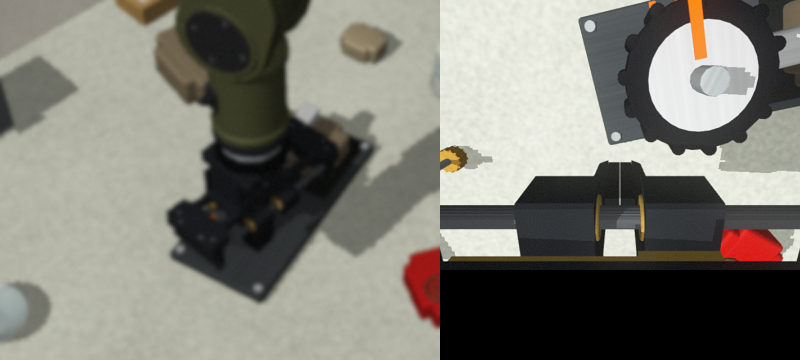

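The wrist picture (right half) shows the collar top with its orange stripe, and the shut fingertips at about (620,180). The tips look narrower than assumed and have chamfered corners, so I'll zoom in.

```bash
python3 - <<'E'
from h import *
b,_,i=cam('wrist'); print({k:np.round(v,3).tolist() for k,v in i.items() if np.ndim(v)!=1 or 1})
cv2.imwrite('pics/w1.png',cv2.resize(b[250:400,220:420],(800,600),interpolation=2)[:,:,::-1])
E
```

```text
{'fx': 409.156, 'fy': 409.156, 'cx': 319.367, 'cy': 236.464, 'mount': [[1.0, -0.002, -0.001, 0.001], [0.002, 0.959, 0.282, -0.072], [0.0, -0.282, 0.959, -0.135], [0.0, 0.0, 0.0, 1.0]]}
```

View pics/w1.png

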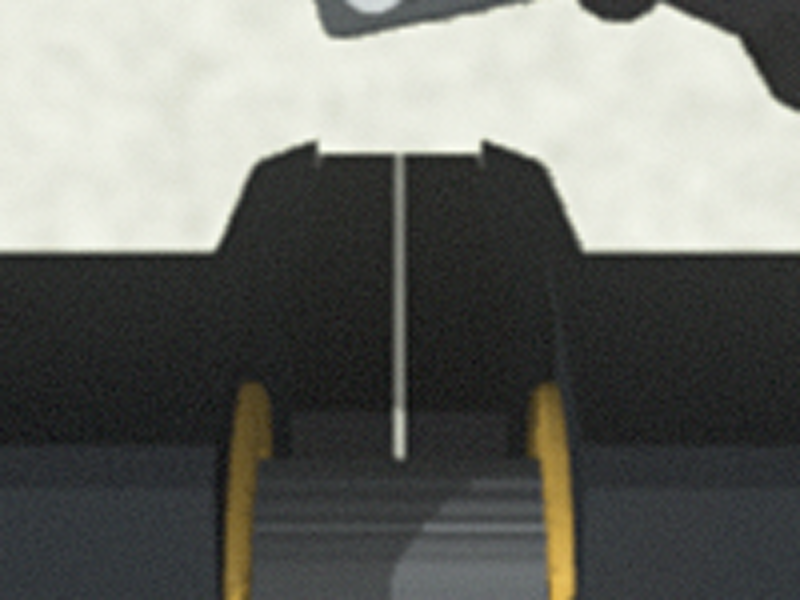

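```bash
cat >> h.py <<'E'
def wr(zt=.128,save=None):
    s=env.observe(); b,_,i=cam('wrist'); M=np.array(i['mount']); R=np.array(s['tool_rot']); T=np.array(s['tcp_pos'])
    def P(u,v,z):
        r=R@M[:3,:3]@np.array([(u-i['cx'])/i['fx'],(v-i['cy'])/i['fy'],1.]); o=R@M[:3,3]+T
        return o+r*(z-o[2])/r[2]
    if save: cv2.imwrite(save,b[:,:,::-1])
    h=cv2.cvtColor(b,cv2.COLOR_RGB2HSV)
    o=((h[...,0]<18)&(h[...,1]>150)&(h[...,2]>120)).astype(np.uint8)
    return s,b,P,o
E
python3 - <<'E'
from h import *
s,b,P,o=wr(save='pics/w_full.png'); print(s['time'],s['tcp_pos'],yaw(s))
g=b.max(-1)
# collar dark silhouette -> world points at .128, RANSAC-free: ring of white disc
h=cv2.cvtColor(b,cv2.COLOR_RGB2HSV)
vv,uu=np.mgrid[0:480,0:640]
for name,m in (('dark',(g<60)),('white',(g>150)&(h[...,1]<40))):
    k,l,st,ce=cv2.connectedComponentsWithStats(m.astype(np.uint8))
    for j in range(1,k):
        if st[j,4]>1500:
            c=[x for x in cv2.findContours((l==j).astype(np.uint8),0,1)[0]]; c=max(c,key=len)[:,0]
            w=np.array([P(u,v,.128)[:2] for u,v in cv2.convexHull(c)[:,0]],np.float32)
            print(name,st[j],cv2.minEnclosingCircle(w))
k,l,st,ce=cv2.connectedComponentsWithStats(o)
for j in range(1,k):
    if st[j,4]>30: print('orange',st[j],ce[j],P(*ce[j],.128))
E
```

```text
2.25 [0.49361747 0.09795657 0.11857832] -88.01185462348712
dark [  317     0   323   279 31252] ((0.5606038570404053, 0.04965045303106308), 0.05031898245215416)
dark [    0   286   640   170 39162] ((0.4783506393432617, 0.09674280136823654), 0.11310075968503952)
dark [    0   446   640    34 10215] ((0.4315730929374695, 0.09466250985860825), 0.12336376309394836)
white [     0      0    640    365 123686] ((0.5174233913421631, 0.0974949449300766), 0.11752020567655563)
white [  370    47   189   192 26350] ((0.5578957200050354, 0.05573935806751251), 0.02825293131172657)
white [ 593   55   47   74 2338] ((0.5752139091491699, 0.01355383638292551), 0.01094843726605177)
white [   0  407  143   57 6849] ((0.44880279898643494, 0.1885986328125), 0.02899332344532013)
white [ 291  407   58   49 2675] ((0.4529564678668976, 0.09556115418672562), 0.014612754806876183)
white [ 579  407   61   57 2193] ((0.4552112817764282, -0.011420170776546001), 0.017721140757203102)
orange [ 414    0   56  116 2732] [450.6863104   51.00146413] [0.58459056 0.06276759 0.128     ]
orange [370  11  13  15 131] [376.06870229  16.92366412] [0.59251661 0.08436697 0.128     ]
orange [ 498  408  109   57 4791] [547.98768524 438.84053434] [0.45326871 0.01013717 0.128     ]
```

View pics/w_full.png

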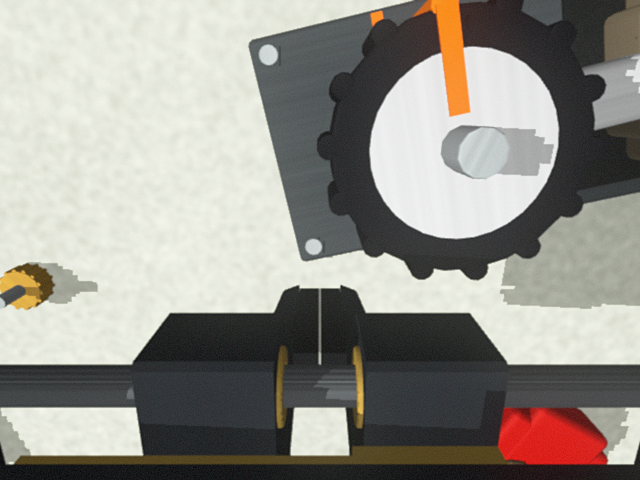

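The wrist view shows the collar disc at (463,142), and the gap between the ribs at (373,245) and (422,270). That is where my engagement point falls. Next I engage and drive the first 45°.

Request:
{"fn": "move_arm", "kwargs": {"increments": [[0,0,0,0.7,0,0.05,0],[0,0,0,1.3,-0.3,0.1,0],[0,0,0,1.3,-0.7,0.1,0],[0,0,0,1.3,-1.1,0.1,0],[0,0,0,1.3,-1.5,0.1,0],[0,0,0,1.3,-1.9,0.1,0],[0,0,0,1.3,-1.9,0.1,0]]}}

```text
time: 2.88
tcp_pos: [0.5108, 0.0859, 0.1165]
tool_rot: [[0.035, -0.999, -0.005], [-0.999, -0.035, -0.0], [0.0, 0.005, -1.0]]
force: [-4.4, -0.3, 2.3]
gripper_width: 0.006
```

Request:
{"fn": "move_arm", "kwargs": {"increments": [[0,0,-0.098,0.45,0.28,0,0],[0,0,-0.196,0.92,0.51,0,0],[0,0,-0.295,1.41,0.7,0,0],[0,0,-0.393,1.92,0.84,0,0],[0,0,-0.491,2.44,0.93,0,0],[0,0,-0.589,2.96,0.96,0,0],[0,0,-0.687,3.49,0.95,0,0],[0,0,-0.785,4.01,0.88,0,0]]}}

```text
time: 3.55
tcp_pos: [0.5035, 0.0459, 0.1165]
tool_rot: [[0.735, -0.678, -0.003], [-0.678, -0.735, 0.0], [-0.002, 0.002, -1.0]]
force: [-4.3, 1.6, 3.4]
gripper_width: 0.004
```

```bash
cat >> h.py <<'E'
def chk(save=None,zt=.128):
    s,b,P,o=wr(save=save); print(round(s['time'],2),np.round(s['tcp_pos'],4),'yaw',round(yaw(s),1),'F',np.round(s['force'],1),'q7',round(s['joint_pos'][6],2))
    h=cv2.cvtColor(b,cv2.COLOR_RGB2HSV); m=((b.max(-1)>140)&(h[...,1]<40)).astype(np.uint8)
    k,l,st,ce=cv2.connectedComponentsWithStats(m); c=None
    for j in range(1,k):
        if st[j,4]>8000:
            q=cv2.convexHull(max(cv2.findContours((l==j).astype(np.uint8),0,1)[0],key=len))[:,0]
            w=np.array([P(u,v,zt)[:2] for u,v in q],np.float32); cc,r=cv2.minEnclosingCircle(w)
            if .025<r<.032: c=np.array(cc); print('disc',c.round(4),round(r,4))
    k,l,st,ce=cv2.connectedComponentsWithStats(o); a=c if c is not None else np.array([.558,.0565])
    for j in range(1,k):
        if st[j,4]>80:
            p=P(*ce[j],zt)[:2]-a
            if np.hypot(*p)<.06: print('orange',st[j,4],ce[j].round(),'r',np.hypot(*p).round(4),'ang',np.degrees(np.arctan2(p[1],p[0])).round(1))
E
python3 - <<'E'
from h import *
chk('pics/w2.png')
E
```

```text
3.55 [0.5035 0.0459 0.1165] yaw -42.7 F [-4.3  1.6  3.4] q7 -1.31
disc [0.5579 0.0555] 0.0284
orange 2872 [424. 109.] r 0.0296 ang 53.1
```

View pics/w2.png

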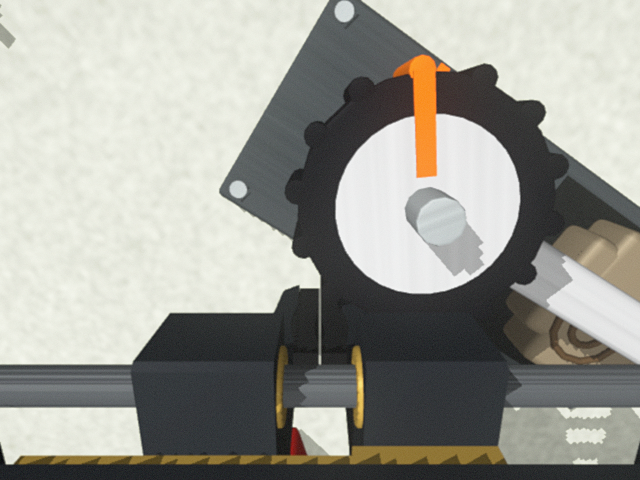

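The collar turned 38.7° for the 45° driven, as predicted, and the orange stripe is now at (425,115) in the picture. I'll finish stroke 1.

Request:
{"fn": "move_arm", "kwargs": {"increments": [[0,0,-0.098,0.45,0.28,0,0],[0,0,-0.196,0.92,0.51,0,0],[0,0,-0.295,1.41,0.7,0,0],[0,0,-0.393,1.92,0.84,0,0],[0,0,-0.491,2.44,0.93,0,0],[0,0,-0.589,2.96,0.96,0,0],[0,0,-0.687,3.49,0.95,0,0],[0,0,-0.785,4.01,0.88,0,0]]}}

```text
time: 4.27
tcp_pos: [0.5274, 0.0102, 0.1166]
tool_rot: [[0.999, 0.036, -0.003], [0.036, -0.999, -0.002], [-0.003, 0.002, -1.0]]
force: [-3.8, -1.8, 2.9]
gripper_width: 0.007
```

Request:
{"fn": "move_arm", "kwargs": {"increments": [[0,0,-0.098,0.45,0.28,0,0],[0,0,-0.196,0.92,0.51,0,0],[0,0,-0.295,1.41,0.7,0,0],[0,0,-0.393,1.92,0.84,0,0],[0,0,-0.491,2.44,0.93,0,0],[0,0,-0.589,2.96,0.96,0,0],[0,0,-0.687,3.49,0.95,0,0],[0,0,-0.785,4.01,0.88,0,0]]}}

```text
time: 4.93
tcp_pos: [0.5691, 0.0016, 0.1167]
tool_rot: [[0.683, 0.731, -0.001], [0.731, -0.683, -0.004], [-0.004, 0.002, -1.0]]
force: [-0.9, -3.8, 5.1]
gripper_width: 0.004
```

Request:
{"fn": "move_arm", "kwargs": {"increments": [[0,0,-0.098,0.45,0.28,0,0],[0,0,-0.196,0.92,0.51,0,0],[0,0,-0.295,1.41,0.7,0,0],[0,0,-0.393,1.92,0.84,0,0],[0,0,-0.491,2.44,0.93,0,0],[0,0,-0.589,2.96,0.96,0,0],[0,0,-0.687,3.49,0.95,0,0],[0,0,-0.785,4.01,0.88,0,0]]}}

```text
time: 5.6
tcp_pos: [0.605, 0.0248, 0.1171]
tool_rot: [[-0.032, 0.999, 0.003], [0.999, 0.033, -0.004], [-0.004, 0.003, -1.0]]
force: [3.5, -4.3, 3.5]
gripper_width: 0.005
```

```bash
python3 - <<'E'
from h import *
chk('pics/w3.png',.1295)
E
```

```text
5.6 [0.605  0.0248 0.1171] yaw 91.9 F [ 3.5 -4.3  3.5] q7 0.67
disc [0.5582 0.0559] 0.0283
orange 2706 [431. 112.] r 0.0287 ang -174.1
```

The collar has turned about 171°. Now I back off, unwind 180° and re-engage with the opposite corner, whose rows are mirrored.

Request:
{"fn": "move_arm", "kwargs": {"increments": [[0,0,0,-0.45,0.9,0,0],[0,0,0,-0.85,1.8,0,0],[0,0,0.12,-0.85,1.8,0,0],[0,0,0.24,-0.85,1.8,0,0],[0,0,0.36,-0.85,1.8,0,0],[0,0,0.48,-0.85,1.8,0,0],[0,0,0.6,-0.85,1.8,0,0],[0,0,0.72,-0.85,1.8,0,0]]}}

```text
time: 6.32
tcp_pos: [0.621, 0.0196, 0.1165]
tool_rot: [[0.642, 0.767, -0.0], [0.767, -0.642, 0.0], [0.0, -0.0, -1.0]]
force: [-0.9, -0.2, 0.2]
gripper_width: 0.003
```

Request:
{"fn": "move_arm", "kwargs": {"increments": [[0,0,0.12,0,0,0,0],[0,0,0.24,0,0,0,0],[0,0,0.36,0,0,0,0],[0,0,0.48,0,0,0,0],[0,0,0.6,0,0,0,0],[0,0,0.72,0,0,0,0],[0,0,0.84,0,0,0,0],[0,0,0.96,0,0,0,0]]}}

```text
time: 6.98
tcp_pos: [0.6211, 0.0197, 0.1166]
tool_rot: [[0.996, -0.086, 0.0], [-0.086, -0.996, 0.0], [0.0, -0.001, -1.0]]
force: [0.6, 0.1, 0.1]
gripper_width: 0.007
```

Request:
{"fn": "move_arm", "kwargs": {"increments": [[0,0,0.12,0,0,0,0],[0,0,0.24,0,0,0,0],[0,0,0.36,0,0,0,0],[0,0,0.48,0,0,0,0],[0,0,0.6,0,0,0,0],[0,0,0.72,0,0,0,0],[0,0,0.84,0,0,0,0],[0,0,0.96,0,0,0,0]]}}

```text
time: 7.65
tcp_pos: [0.6212, 0.0198, 0.1166]
tool_rot: [[0.501, -0.865, 0.001], [-0.865, -0.501, 0.0], [-0.0, -0.001, -1.0]]
force: [-0.2, -0.3, -0.2]
gripper_width: 0.005
```

Request:
{"fn": "move_arm", "kwargs": {"increments": [[0,0,0.12,0,0,0,0],[0,0,0.24,0,0,0,0],[0,0,0.37,0,0,0,0],[0,0,0.5,0,0,0,0],[0,0,0.5,0,0,0,0]]}}

```text
time: 8.07
tcp_pos: [0.6213, 0.02, 0.1167]
tool_rot: [[0.029, -1.0, 0.001], [-1.0, -0.029, -0.0], [0.0, -0.001, -1.0]]
force: [0.8, 0.0, 0.2]
gripper_width: 0.005
```

```bash
python3 - <<'E'
from h import *
chk('pics/w4.png',.1295); s=env.observe(); print(np.round(s['joint_pos'],2))
a=np.array(s['tcp_pos'])[:2]-[.558,.056]; print(np.hypot(*a),np.degrees(np.arctan2(a[1],a[0])))
E
```

```text
8.07 [0.6213 0.02   0.1167] yaw -88.4 F [0.8 0.  0.2] q7 -1.76
[-0.06  0.85 -0.09  1.68  0.12  0.61 -1.75]
0.07277750547642374 -29.77974895209276
```

Request:
{"fn": "move_arm", "kwargs": {"increments": [[0,0,0,-0.3,0.6,0,0],[0,0,0,-0.6,1.2,0,0],[0,0,0,-0.85,1.8,0,0],[0,0,0,-0.85,1.8,0,0]]}}

```text
time: 8.45
tcp_pos: [0.6052, 0.0261, 0.1173]
tool_rot: [[0.035, -0.999, 0.007], [-0.999, -0.035, -0.001], [0.001, -0.007, -1.0]]
force: [6.2, -3.2, -4.7]
gripper_width: 0.001
```

Request:
{"fn": "move_arm", "kwargs": {"increments": [[0,0,-0.098,-0.45,-0.28,0,0],[0,0,-0.196,-0.92,-0.51,0,0],[0,0,-0.295,-1.41,-0.7,0,0],[0,0,-0.393,-1.92,-0.84,0,0],[0,0,-0.491,-2.44,-0.93,0,0],[0,0,-0.589,-2.96,-0.96,0,0],[0,0,-0.687,-3.49,-0.95,0,0],[0,0,-0.785,-4.01,-0.88,0,0]]}}

```text
time: 9.12
tcp_pos: [0.6138, 0.0679, 0.1177]
tool_rot: [[0.734, -0.679, 0.009], [-0.679, -0.734, 0.002], [0.005, -0.007, -1.0]]
force: [7.7, 0.0, -2.5]
gripper_width: 0.001
```

```bash
python3 - <<'E'
from h import *
chk('pics/w5.png',.13)
E
```

```text
9.12 [0.6138 0.0679 0.1177] yaw -42.8 F [ 7.7  0.  -2.5] q7 -1.27
```

Request:
{"fn": "move_arm", "kwargs": {"increments": [[0,0,-0.098,-0.45,-0.28,0,0],[0,0,-0.196,-0.92,-0.51,0,0],[0,0,-0.295,-1.41,-0.7,0,0],[0,0,-0.393,-1.92,-0.84,0,0],[0,0,-0.491,-2.44,-0.93,0,0],[0,0,-0.589,-2.96,-0.96,0,0],[0,0,-0.687,-3.49,-0.95,0,0],[0,0,-0.785,-4.01,-0.88,0,0]]}}

```text
time: 9.83
tcp_pos: [0.589, 0.1045, 0.1179]
tool_rot: [[0.999, 0.041, 0.006], [0.041, -0.999, 0.005], [0.007, -0.005, -1.0]]
force: [4.9, 3.1, 0.2]
gripper_width: 0.004
```

Request:
{"fn": "move_arm", "kwargs": {"increments": [[0,0,-0.098,-0.45,-0.28,0,0],[0,0,-0.196,-0.92,-0.51,0,0],[0,0,-0.295,-1.41,-0.7,0,0],[0,0,-0.393,-1.92,-0.84,0,0],[0,0,-0.491,-2.44,-0.93,0,0],[0,0,-0.589,-2.96,-0.96,0,0],[0,0,-0.687,-3.49,-0.95,0,0],[0,0,-0.785,-4.01,-0.88,0,0]]}}

```text
time: 10.5
tcp_pos: [0.547, 0.1123, 0.118]
tool_rot: [[0.677, 0.736, 0.004], [0.736, -0.677, 0.006], [0.007, -0.001, -1.0]]
force: [1.1, 4.0, 2.2]
gripper_width: 0.004
```

Request:
{"fn": "move_arm", "kwargs": {"increments": [[0,0,-0.098,-0.45,-0.28,0,0],[0,0,-0.196,-0.92,-0.51,0,0],[0,0,-0.295,-1.41,-0.7,0,0],[0,0,-0.393,-1.92,-0.84,0,0],[0,0,-0.491,-2.44,-0.93,0,0],[0,0,-0.589,-2.96,-0.96,0,0],[0,0,-0.687,-3.49,-0.95,0,0],[0,0,-0.785,-4.01,-0.88,0,0]]}}

```text
time: 11.17
tcp_pos: [0.5117, 0.0886, 0.1179]
tool_rot: [[-0.042, 0.999, 0.001], [0.999, 0.042, 0.005], [0.005, 0.001, -1.0]]
force: [-0.9, 4.0, 5.7]
gripper_width: 0.004
```

Request:
{"fn": "move_arm", "kwargs": {"increments": [[0,0,0,0.45,-0.9,0,0],[0,0,0,0.85,-1.8,0,0],[0,0,0.12,0.85,-1.8,0,0],[0,0,0.24,0.85,-1.8,0,0],[0,0,0.36,0.85,-1.8,0,0],[0,0,0.48,0.85,-1.8,0,0],[0,0,0.6,0.85,-1.8,0,0],[0,0,0.72,0.85,-1.8,0,0]]}}

```text
time: 11.83
tcp_pos: [0.4936, 0.0936, 0.1169]
tool_rot: [[0.638, 0.77, -0.0], [0.77, -0.638, 0.0], [0.0, -0.0, -1.0]]
force: [-0.4, 0.6, 0.2]
gripper_width: 0.001
```

Request:
{"fn": "move_arm", "kwargs": {"increments": [[0,0,0.12,0,0,0,0],[0,0,0.24,0,0,0,0],[0,0,0.36,0,0,0,0],[0,0,0.48,0,0,0,0],[0,0,0.6,0,0,0,0],[0,0,0.72,0,0,0,0],[0,0,0.84,0,0,0,0],[0,0,0.96,0,0,0,0]]}}

```text
time: 12.5
tcp_pos: [0.4936, 0.0937, 0.1169]
tool_rot: [[0.997, -0.08, -0.0], [-0.08, -0.997, 0.0], [-0.0, -0.0, -1.0]]
force: [0.1, 0.1, 1.2]
gripper_width: 0.008
```

Request:
{"fn": "move_arm", "kwargs": {"increments": [[0,0,0.12,0,0,0,0],[0,0,0.24,0,0,0,0],[0,0,0.36,0,0,0,0],[0,0,0.48,0,0,0,0],[0,0,0.6,0,0,0,0],[0,0,0.72,0,0,0,0],[0,0,0.84,0,0,0,0],[0,0,0.96,0,0,0,0]]}}

```text
time: 13.17
tcp_pos: [0.4935, 0.0938, 0.1169]
tool_rot: [[0.506, -0.863, -0.0], [-0.863, -0.506, 0.0], [-0.001, 0.0, -1.0]]
force: [0.6, -1.0, 0.4]
gripper_width: 0.008
```

Request:
{"fn": "move_arm", "kwargs": {"increments": [[0,0,0.12,0,0,0,0],[0,0,0.24,0,0,0,0],[0,0,0.37,0,0,0,0],[0,0,0.5,0,0,0,0],[0,0,0.5,0,0,0,0]]}}

```text
time: 13.58
tcp_pos: [0.4936, 0.0938, 0.1169]
tool_rot: [[0.033, -0.999, -0.0], [-0.999, -0.033, 0.0], [-0.0, 0.0, -1.0]]
force: [-0.1, 0.1, 0.2]
gripper_width: 0.003
```

```bash
python3 - <<'E'
from h import *
chk('pics/w6.png',.131); s=env.observe(); print(np.round(s['joint_pos'],2))
a=np.array(s['tcp_pos'])[:2]-[.558,.056]; print(np.hypot(*a),np.degrees(np.arctan2(a[1],a[0])))
E
```

```text
13.58 [0.4936 0.0938 0.1169] yaw -88.1 F [-0.1  0.1  0.2] q7 -1.94
disc [0.5579 0.0558] 0.0283
orange 2624 [450.  52.] r 0.0258 ang 9.3
[-0.24  0.75 -0.06  2.05  0.13  0.34 -1.94]
0.0745904425741192 149.60848862918127
```

View pics/w6.png

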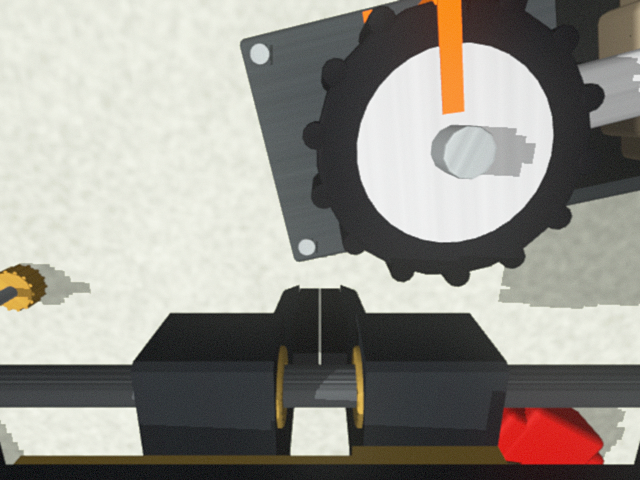

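One turn is done: the stripe at (452,55) is at 9.3°, or about 354° turned. For the second turn I'll run the same pattern 2 mm higher.

Request:
{"fn": "move_arm", "kwargs": {"increments": [[0,0,0,0.3,-0.6,-0.2,0],[0,0,0,0.6,-1.2,-0.2,0],[0,0,0,0.85,-1.8,-0.2,0],[0,0,0,0.85,-1.8,-0.2,0]]}}

```text
time: 13.97
tcp_pos: [0.511, 0.0862, 0.1187]
tool_rot: [[0.036, -0.999, -0.005], [-0.999, -0.036, 0.001], [-0.001, 0.005, -1.0]]
force: [-5.8, 2.3, 5.0]
gripper_width: 0.004
```

Request:
{"fn": "move_arm", "kwargs": {"increments": [[0,0,-0.098,0.45,0.28,0,0],[0,0,-0.196,0.92,0.51,0,0],[0,0,-0.295,1.41,0.7,0,0],[0,0,-0.393,1.92,0.84,0,0],[0,0,-0.491,2.44,0.93,0,0],[0,0,-0.589,2.96,0.96,0,0],[0,0,-0.687,3.49,0.95,0,0],[0,0,-0.785,4.01,0.88,0,0]]}}

```text
time: 14.63
tcp_pos: [0.5039, 0.0448, 0.1188]
tool_rot: [[0.735, -0.678, -0.003], [-0.678, -0.735, -0.0], [-0.002, 0.002, -1.0]]
force: [-4.3, 1.2, 4.5]
gripper_width: 0.006
```

Request:
{"fn": "move_arm", "kwargs": {"increments": [[0,0,-0.098,0.45,0.28,0,0],[0,0,-0.196,0.92,0.51,0,0],[0,0,-0.295,1.41,0.7,0,0],[0,0,-0.393,1.92,0.84,0,0],[0,0,-0.491,2.44,0.93,0,0],[0,0,-0.589,2.96,0.96,0,0],[0,0,-0.687,3.49,0.95,0,0],[0,0,-0.785,4.01,0.88,0,0]]}}

```text
time: 15.3
tcp_pos: [0.528, 0.0097, 0.1187]
tool_rot: [[0.999, 0.039, -0.002], [0.039, -0.999, -0.002], [-0.002, 0.002, -1.0]]
force: [-3.3, -0.2, 3.3]
gripper_width: 0.008
```

Request:
{"fn": "move_arm", "kwargs": {"increments": [[0,0,-0.098,0.45,0.28,0,0],[0,0,-0.196,0.92,0.51,0,0],[0,0,-0.295,1.41,0.7,0,0],[0,0,-0.393,1.92,0.84,0,0],[0,0,-0.491,2.44,0.93,0,0],[0,0,-0.589,2.96,0.96,0,0],[0,0,-0.687,3.49,0.95,0,0],[0,0,-0.785,4.01,0.88,0,0]]}}

```text
time: 15.97
tcp_pos: [0.569, 0.0012, 0.1186]
tool_rot: [[0.681, 0.733, -0.001], [0.733, -0.681, -0.003], [-0.003, 0.002, -1.0]]
force: [-1.8, -1.9, 2.5]
gripper_width: -0.001
```

Request:
{"fn": "move_arm", "kwargs": {"increments": [[0,0,-0.098,0.45,0.28,0,0],[0,0,-0.196,0.92,0.51,0,0],[0,0,-0.295,1.41,0.7,0,0],[0,0,-0.393,1.92,0.84,0,0],[0,0,-0.491,2.44,0.93,0,0],[0,0,-0.589,2.96,0.96,0,0],[0,0,-0.687,3.49,0.95,0,0],[0,0,-0.785,4.01,0.88,0,0]]}}

```text
time: 16.63
tcp_pos: [0.6048, 0.0237, 0.119]
tool_rot: [[-0.035, 0.999, 0.003], [0.999, 0.035, -0.004], [-0.004, 0.003, -1.0]]
force: [1.8, -3.5, 3.1]
gripper_width: 0.008
```

```bash
python3 - <<'E'
from h import *
chk('pics/w7.png',.1325); s=env.observe(); print(np.round(s['joint_pos'],2))
E
```

```text
16.63 [0.6048 0.0237 0.119 ] yaw 92.0 F [ 1.8 -3.5  3.1] q7 0.65
disc [0.5583 0.0558] 0.0283
orange 2778 [439. 113.] r 0.0289 ang -175.8
[ 0.36  1.   -0.92  1.71  0.97  0.95  0.65]
```

Stripe at 184°, which is about 529° turned. Now the last half turn, followed by backing off and unwinding.

Request:
{"fn": "move_arm", "kwargs": {"increments": [[0,0,0,-0.45,0.9,0,0],[0,0,0,-0.85,1.8,0,0],[0,0,0.12,-0.85,1.8,0,0],[0,0,0.24,-0.85,1.8,0,0],[0,0,0.36,-0.85,1.8,0,0],[0,0,0.48,-0.85,1.8,0,0],[0,0,0.6,-0.85,1.8,0,0],[0,0,0.72,-0.85,1.8,0,0]]}}

```text
time: 17.35
tcp_pos: [0.6212, 0.0185, 0.1186]
tool_rot: [[0.641, 0.768, 0.0], [0.768, -0.641, 0.0], [0.0, 0.0, -1.0]]
force: [0.4, 0.6, -0.3]
gripper_width: 0.01
```

Request:
{"fn": "move_arm", "kwargs": {"increments": [[0,0,0.12,0,0,0,0],[0,0,0.24,0,0,0,0],[0,0,0.36,0,0,0,0],[0,0,0.48,0,0,0,0],[0,0,0.6,0,0,0,0],[0,0,0.72,0,0,0,0],[0,0,0.84,0,0,0,0],[0,0,0.96,0,0,0,0]]}}

```text
time: 18.02
tcp_pos: [0.6213, 0.0186, 0.1186]
tool_rot: [[0.996, -0.084, 0.0], [-0.084, -0.996, 0.0], [0.0, -0.0, -1.0]]
force: [-0.4, -0.3, 0.3]
gripper_width: 0.004
```

Request:
{"fn": "move_arm", "kwargs": {"increments": [[0,0,0.12,0,0,0,0],[0,0,0.24,0,0,0,0],[0,0,0.36,0,0,0,0],[0,0,0.48,0,0,0,0],[0,0,0.6,0,0,0,0],[0,0,0.72,0,0,0,0],[0,0,0.84,0,0,0,0],[0,0,0.96,0,0,0,0]]}}

```text
time: 18.68
tcp_pos: [0.6213, 0.0188, 0.1187]
tool_rot: [[0.503, -0.865, 0.001], [-0.865, -0.503, 0.0], [0.0, -0.001, -1.0]]
force: [-0.3, -0.6, -1.2]
gripper_width: 0.006
```

Request:
{"fn": "move_arm", "kwargs": {"increments": [[0,0,0.12,0,0,0,0],[0,0,0.24,0,0,0,0],[0,0,0.37,0,0,0,0],[0,0,0.5,0,0,0,0],[0,0,0.5,0,0,0,0]]}}

```text
time: 19.1
tcp_pos: [0.6213, 0.019, 0.1187]
tool_rot: [[0.03, -1.0, 0.001], [-1.0, -0.03, -0.0], [0.0, -0.001, -1.0]]
force: [0.6, -0.2, 0.1]
gripper_width: 0.005
```

Request:
{"fn": "move_arm", "kwargs": {"increments": [[0,0,0,-0.3,0.6,0,0],[0,0,0,-0.6,1.2,0,0],[0,0,0,-0.85,1.8,0,0],[0,0,0,-0.85,1.8,0,0]]}}

```text
time: 19.43
tcp_pos: [0.6051, 0.0257, 0.1193]
tool_rot: [[0.035, -0.999, 0.007], [-0.999, -0.035, -0.001], [0.002, -0.007, -1.0]]
force: [6.6, -2.6, -4.0]
gripper_width: 0.004
```

Request:
{"fn": "move_arm", "kwargs": {"increments": [[0,0,-0.098,-0.45,-0.28,0,0],[0,0,-0.196,-0.92,-0.51,0,0],[0,0,-0.295,-1.41,-0.7,0,0],[0,0,-0.393,-1.92,-0.84,0,0],[0,0,-0.491,-2.44,-0.93,0,0],[0,0,-0.589,-2.96,-0.96,0,0],[0,0,-0.687,-3.49,-0.95,0,0],[0,0,-0.785,-4.01,-0.88,0,0]]}}

```text
time: 20.1
tcp_pos: [0.6138, 0.0679, 0.1197]
tool_rot: [[0.735, -0.678, 0.009], [-0.678, -0.735, 0.002], [0.005, -0.007, -1.0]]
force: [8.5, 0.0, -2.4]
gripper_width: 0.008
```

Request:
{"fn": "move_arm", "kwargs": {"increments": [[0,0,-0.098,-0.45,-0.28,0,0],[0,0,-0.196,-0.92,-0.51,0,0],[0,0,-0.295,-1.41,-0.7,0,0],[0,0,-0.393,-1.92,-0.84,0,0],[0,0,-0.491,-2.44,-0.93,0,0],[0,0,-0.589,-2.96,-0.96,0,0],[0,0,-0.687,-3.49,-0.95,0,0],[0,0,-0.785,-4.01,-0.88,0,0]]}}

```text
time: 20.77
tcp_pos: [0.5889, 0.1045, 0.1199]
tool_rot: [[0.999, 0.042, 0.006], [0.042, -0.999, 0.006], [0.007, -0.005, -1.0]]
force: [4.3, 3.8, -0.6]
gripper_width: 0.007
```

Request:
{"fn": "move_arm", "kwargs": {"increments": [[0,0,-0.098,-0.45,-0.28,0,0],[0,0,-0.196,-0.92,-0.51,0,0],[0,0,-0.295,-1.41,-0.7,0,0],[0,0,-0.393,-1.92,-0.84,0,0],[0,0,-0.491,-2.44,-0.93,0,0],[0,0,-0.589,-2.96,-0.96,0,0],[0,0,-0.687,-3.49,-0.95,0,0],[0,0,-0.785,-4.01,-0.88,0,0]]}}

```text
time: 21.43
tcp_pos: [0.5469, 0.1123, 0.1201]
tool_rot: [[0.676, 0.737, 0.004], [0.737, -0.676, 0.006], [0.007, -0.001, -1.0]]
force: [1.3, 5.5, 1.9]
gripper_width: 0.005
```

Request:
{"fn": "move_arm", "kwargs": {"increments": [[0,0,-0.098,-0.45,-0.28,0,0],[0,0,-0.196,-0.92,-0.51,0,0],[0,0,-0.295,-1.41,-0.7,0,0],[0,0,-0.393,-1.92,-0.84,0,0],[0,0,-0.491,-2.44,-0.93,0,0],[0,0,-0.589,-2.96,-0.96,0,0],[0,0,-0.687,-3.49,-0.95,0,0],[0,0,-0.785,-4.01,-0.88,0,0]]}}

```text
time: 22.1
tcp_pos: [0.5117, 0.0886, 0.12]
tool_rot: [[-0.043, 0.999, 0.001], [0.999, 0.043, 0.005], [0.005, 0.002, -1.0]]
force: [-1.9, 3.6, 5.6]
gripper_width: 0.001
```

Request:
{"fn": "move_arm", "kwargs": {"increments": [[0,0,0,0.45,-0.9,0,0],[0,0,0,0.85,-1.8,0,0],[0,0,0.12,0.85,-1.8,0,0],[0,0,0.24,0.85,-1.8,0,0],[0,0,0.36,0.85,-1.8,0,0],[0,0,0.48,0.85,-1.8,0,0],[0,0,0.6,0.85,-1.8,0,0],[0,0,0.72,0.85,-1.8,0,0]]}}

```text
time: 22.77
tcp_pos: [0.4937, 0.0935, 0.1189]
tool_rot: [[0.637, 0.771, -0.0], [0.771, -0.637, 0.0], [0.0, -0.0, -1.0]]
force: [0.0, 0.3, -0.3]
gripper_width: 0.008
```

Request:
{"fn": "move_arm", "kwargs": {"increments": [[0,0,0.12,0,0,0,0],[0,0,0.24,0,0,0,0],[0,0,0.36,0,0,0,0],[0,0,0.48,0,0,0,0],[0,0,0.6,0,0,0,0],[0,0,0.72,0,0,0,0],[0,0,0.84,0,0,0,0],[0,0,0.96,0,0,0,0]]}}

```text
time: 23.43
tcp_pos: [0.4936, 0.0937, 0.1189]
tool_rot: [[0.997, -0.08, -0.0], [-0.08, -0.997, 0.0], [-0.0, -0.0, -1.0]]
force: [-1.2, -0.5, 0.2]
gripper_width: 0.008
```

Request:
{"fn": "move_arm", "kwargs": {"increments": [[0,0,0.12,0,0,0,0],[0,0,0.24,0,0,0,0],[0,0,0.36,0,0,0,0],[0,0,0.48,0,0,0,0],[0,0,0.6,0,0,0,0],[0,0,0.72,0,0,0,0],[0,0,0.84,0,0,0,0],[0,0,0.96,0,0,0,0]]}}

```text
time: 24.1
tcp_pos: [0.4936, 0.0938, 0.1189]
tool_rot: [[0.506, -0.862, -0.0], [-0.862, -0.506, 0.001], [-0.001, -0.0, -1.0]]
force: [-0.6, 0.4, -0.3]
gripper_width: 0.006
```

Request:
{"fn": "move_arm", "kwargs": {"increments": [[0,0,0.12,0,0,0,0],[0,0,0.24,0,0,0,0],[0,0,0.37,0,0,0,0],[0,0,0.5,0,0,0,0],[0,0,0.5,0,0,0,0]]}}

```text
time: 24.52
tcp_pos: [0.4936, 0.0938, 0.1189]
tool_rot: [[0.033, -0.999, -0.0], [-0.999, -0.033, 0.0], [-0.0, 0.0, -1.0]]
force: [0.3, -0.1, 0.6]
gripper_width: 0.007
```

```bash
python3 - <<'E'
from h import *
chk('pics/w8.png',.134); s=env.observe(); print(np.round(s['joint_pos'],2))
E
```

```text
24.52 [0.4936 0.0938 0.1189] yaw -88.1 F [ 0.3 -0.1  0.6] q7 -2.04
disc [0.5578 0.0558] 0.0283
orange 2600 [452.  53.] r 0.0256 ang 9.1
[-0.21  0.75 -0.11  2.04  0.22  0.36 -2.04]
```

View pics/w8.png

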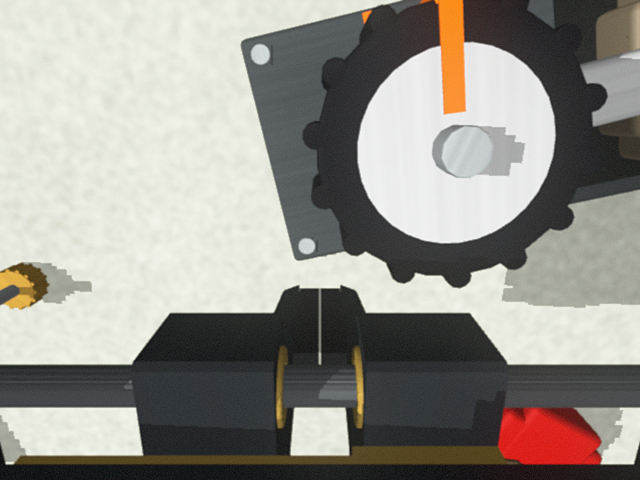

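Collar count: 171°, 354°, 529°, then about 714°. The stripe at (453,55) is beside the tick at (370,15) and the bar hasn't moved. Now I lift, turn the tool and go to the clockwise side of the bar.

Request:
{"fn": "move_arm", "kwargs": {"increments": [[0,0,0,0,0,-4,0],[0,0,0,0,0,-8,0],[0,0,-0.12,3,-0.8,-8,0],[0,0,-0.24,6,-1.6,-8,0],[0,0,-0.36,9,-2.4,-8,0],[0,0,-0.48,12,-3.2,-8,0],[0,0,-0.6,15,-3.8,-8,0],[0,0,-0.72,17.3,-4.3,-8,0]]}}

```text
time: 25.23
tcp_pos: [0.5432, -0.0812, 0.1987]
tool_rot: [[0.691, -0.723, 0.0], [-0.723, -0.691, -0.002], [0.001, 0.001, -1.0]]
force: [0.3, -0.3, -0.7]
gripper_width: 0.006
```

Request:
{"fn": "move_arm", "kwargs": {"increments": [[0,0,-0.12,0,0,0,0],[0,0,-0.24,0,0,0,0],[0,0,-0.36,0,0,0,0],[0,0,-0.48,0,0,0,0],[0,0,-0.6,0,0,0,0],[0,0,-0.72,0,0,0,0],[0,0,-0.84,0,0,0,0],[0,0,-0.96,0,0,0,0]]}}

```text
time: 25.9
tcp_pos: [0.543, -0.0782, 0.1988]
tool_rot: [[0.988, 0.154, 0.001], [0.154, -0.988, -0.001], [0.0, 0.001, -1.0]]
force: [-0.0, 1.3, -0.4]
gripper_width: 0.008
```

Request:
{"fn": "move_arm", "kwargs": {"increments": [[0,0,-0.12,0,0,0,0],[0,0,-0.13,0,0,0,0],[0,0,-0.13,0,0,0,0]]}}

```text
time: 26.15
tcp_pos: [0.543, -0.0781, 0.1986]
tool_rot: [[0.963, 0.27, 0.0], [0.27, -0.963, 0.0], [0.0, -0.0, -1.0]]
force: [0.4, -0.2, -0.3]
gripper_width: 0.005
```

```bash
python3 - <<'E'
from h import *
s,b,P,o=wr(save='pics/w9.png'); print(s['time'],s['tcp_pos'],yaw(s),np.round(s['joint_pos'],2),tool([.543,-.078,.09]))
E
```

```text
26.15 [ 0.54301633 -0.07814349  0.19863015] 15.682357238111049 [ 0.49  0.75 -0.73  1.83  0.67  0.82 -0.32] [-1.000e-02 -1.000e-02  1.087e+01]
```

View pics/w9.png

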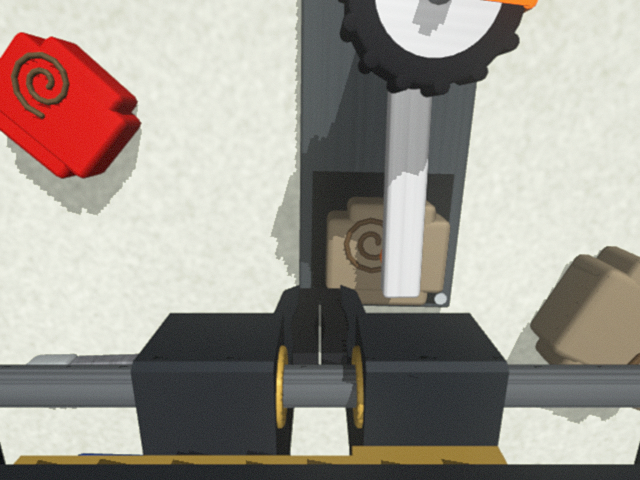

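The wrist view shows the bar at about u=405, ending at v=295, with the slab below it and the finger to its left on the clockwise side. The way down is clear, so I descend and sweep.

Request:
{"fn": "move_arm", "kwargs": {"increments": [[0,0,0,0,0,3,0],[0,0,0,0,0,6,0],[0,0,0,0,0,8,0],[0,0,0,0,0,9.5,0],[0,0,0,0,0,10.5,0],[0,0,0,0,0,10.9,0],[0,0,0,0,0,10.9,0]]}}

```text
time: 26.78
tcp_pos: [0.5431, -0.0778, 0.0893]
tool_rot: [[0.963, 0.271, -0.001], [0.271, -0.963, -0.0], [-0.001, 0.0, -1.0]]
force: [-0.6, 0.1, -0.1]
gripper_width: 0.006
```

Request:
{"fn": "move_arm", "kwargs": {"increments": [[0,0,-0.044,0.55,0.2,0,0],[0,0,-0.087,1.11,0.38,0,0],[0,0,-0.131,1.67,0.54,0,0],[0,0,-0.175,2.25,0.67,0,0],[0,0,-0.218,2.82,0.78,0,0],[0,0,-0.262,3.4,0.86,0,0],[0,0,-0.305,3.99,0.91,0,0],[0,0,-0.349,4.57,0.94,0,0]]}}

```text
time: 27.45
tcp_pos: [0.5903, -0.0751, 0.091]
tool_rot: [[0.811, 0.584, 0.001], [0.584, -0.811, -0.001], [0.0, 0.001, -1.0]]
force: [-0.8, -0.6, 0.9]
gripper_width: 0.003
```

```bash
python3 - <<'E'
from h import *
s,b,P,o=wr(save='pics/w10.png'); print(s['time'],s['tcp_pos'],yaw(s),np.round(s['joint_pos'],2),s['force'])
E
```

```text
27.45 [ 0.59030948 -0.07509922  0.09099901] 35.75925100056963 [ 0.43  0.96 -0.7   1.76  0.88  0.76 -0.11] [-0.84842235 -0.62237206  0.86264683]
```

View pics/w10.png

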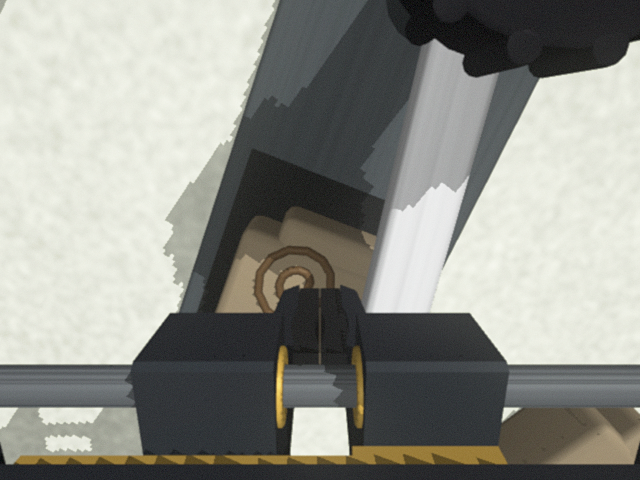

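The bar (u about 400) is already turning ahead of the finger, and the slab hasn't moved. I'll continue the sweep.

Request:
{"fn": "move_arm", "kwargs": {"increments": [[0,0,-0.044,0.55,0.2,0,0],[0,0,-0.087,1.11,0.38,0,0],[0,0,-0.131,1.67,0.54,0,0],[0,0,-0.175,2.25,0.67,0,0],[0,0,-0.218,2.82,0.78,0,0],[0,0,-0.262,3.4,0.86,0,0],[0,0,-0.305,3.99,0.91,0,0],[0,0,-0.349,4.57,0.94,0,0]]}}

```text
time: 28.17
tcp_pos: [0.633, -0.0565, 0.0909]
tool_rot: [[0.564, 0.826, 0.001], [0.826, -0.564, -0.002], [-0.001, 0.002, -1.0]]
force: [-0.7, -1.7, 0.4]
gripper_width: 0.004
```

Request:
{"fn": "move_arm", "kwargs": {"increments": [[0,0,-0.044,0.55,0.2,0,0],[0,0,-0.087,1.11,0.38,0,0],[0,0,-0.131,1.67,0.54,0,0],[0,0,-0.175,2.25,0.67,0,0],[0,0,-0.218,2.82,0.78,0,0],[0,0,-0.262,3.4,0.86,0,0],[0,0,-0.305,3.99,0.91,0,0],[0,0,-0.349,4.57,0.94,0,0]]}}

```text
time: 28.83
tcp_pos: [0.6667, -0.0242, 0.0908]
tool_rot: [[0.248, 0.969, 0.002], [0.969, -0.248, -0.002], [-0.001, 0.002, -1.0]]
force: [0.2, -1.1, 0.1]
gripper_width: 0.004
```

Request:
{"fn": "move_arm", "kwargs": {"increments": [[0,0,0,-1,0,0,0],[0,0,0,-2,0,0,0],[0,0,0,-2,0,-4,0],[0,0,0,-2,0,-8,0],[0,0,0,-2,0,-12,0],[0,0,0,-2,0,-16,0],[0,0,0,-2,0,-18,0],[0,0,0,-2,0,-18,0]]}}

```text
time: 29.5
tcp_pos: [0.6629, -0.0431, 0.2761]
tool_rot: [[0.251, 0.968, 0.01], [0.968, -0.251, 0.0], [0.003, 0.009, -1.0]]
force: [-0.3, 0.6, -0.0]
gripper_width: 0.008
```

```bash
python3 - <<'E'
from h import *
s=env.observe(); print(s['time'],s['tcp_pos'],yaw(s),s['force'])
a,d,i=cam('side'); b,d2,i2=cam('scene')
for n,I,D in(('side',i,d),('scene',i2,d2)):
    p=pts(I,D); r=np.hypot(p[...,0]-.558,p[...,1]-.056); m=(D>0)&(p[...,2]>.082)&(p[...,2]<.1)&(r<.175)&(r>.06)
    q=p[m]; print(n,m.sum(),np.degrees(np.arctan2(np.median(q[:,1])-.056,np.median(q[:,0])-.558)) if len(q) else 0)
cv2.imwrite('pics/f.png',np.hstack([cv2.resize(a[120:360,160:480],(400,300)),cv2.resize(b[150:360,150:430],(400,300))])[:,:,::-1])
E
```

```text
29.5 [ 0.66292093 -0.04313223  0.2761196 ] 75.46183894827814 [-0.31870791  0.58853412 -0.00288159]
side 261 -23.155671455647642
scene 454 -23.04794970798715
```

View pics/f.png

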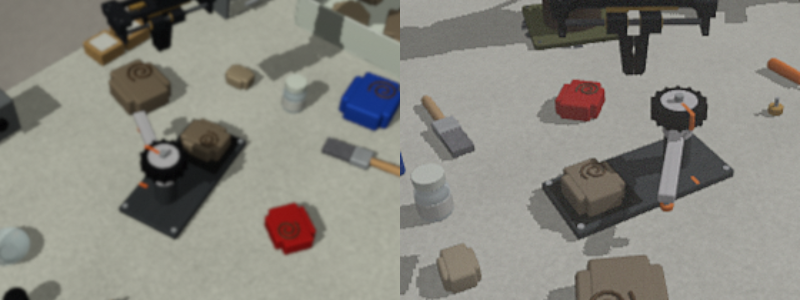

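Both views put the bar at -23°, a swing of about 0.9 rad. The slab is uncovered, the collar stripe is over the tick and the gripper is clear of everything. Handing in.

```bash
python3 -c "
from plant import env; print(env.job_done())"
```

```text
the job is handed in; nothing more can be done
None
```

The fossil slab is free: the collar is loosened by about two turns and the bar is swung clear of it. I handed the job in at about 30 s of the 72 s allowed; no verdict is reported.

- **Collar:** I turned it anticlockwise with the shut fingertips in four half-turn strokes. The stripe readings from the wrist camera put the running total at about 171°, 354°, 529° and 714°. That is about 6° short of two turns, well inside the quarter-turn limit. I couldn't see the stripe during strokes 2 and 4, so I read it after each.
- **Bar:** I pushed it anticlockwise only after the collar was done. Both fixed cameras then put it at about 0.9 rad, past the 0.6 at which it is clear of the slab.
- **Slab and other objects:** In the last pictures the slab and the nearby objects in view look undisturbed; I checked this by eye and did not measure it.
- **Forces:** The highest force I saw between moves was about 9 N.
- **Disagreements:** The wrist camera put the column axis about 3 mm from where the fixed cameras did, and I used the wrist's value. The fingertips also turned out narrower and more chamfered than I had assumed, so I adjusted the contact point before starting.

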